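Set the photometer's filter changer to its third click and take a reading

TASK

Set the filter on the photometer: with a fingertip, push the upright black tab on its top along its slot to the right, away from the smooth left end, until it has clicked three times and rests in the third notch (at the third of the five white marks); do not run on over the fourth click. Then press the round key at the photometer's front right corner all the way down and let it come up, without pressing the square key. Nothing is to be pinched or lifted: only push and press, and leave the glassware, stopper and bottle where they stand.

Things in the scene. Friction and masses are not known exactly. Their poses are not given: they have to be found in the camera images.
- photometer: low bench photometer, fixed: white casing, grey top, 200 mm deep (its x) by 220 wide (its y), top at 85 mm. Origin: centre of its underside; x points from its front to its back, y to its left, z up. The slot in its top runs along its y at x = +30 mm, y = +63 to -63 mm. In front of the slot five white marks, 18 mm apart, show the notches, the first at y = +19 mm
- third_notch (a point): point on the slot, at the photometer's top, beside the third white mark; the tab stands over it when in the third notch. Round the slot the top is clear for 30 mm, but for a dark stopper left in front and a small beaker right behind
- filter_lever (a joint): travel of the tab along the slot to the right (photometer's -y), in m: 0 at the left stop, 0.113 at the right. It starts on the smooth run, 0 to 0.020 (about 0.5 N moves it). Then click ridges at 0.028, 0.046, 0.064, 0.082, 0.100 and a notch 0.009 after each, the third at 0.073. Climbing a ridge takes about 4 N; 1 to 2 mm past its top the tab snaps ahead into the notch, which holds it to about 1 mm
- tab_center (a point): centre of the black filter tab that stands up from the slot: 24 mm deep (photometer's x), 14 mm wide (along the slot), its side faces reaching from 13 mm below to 13 mm above this point; the tab's top is 20 mm above this point and the photometer's top 21 mm below it. It moves with the tab
- read_key (a joint): travel of the round key downwards, in m: 0 up, 0.006 fully down; springs back. About 5 N presses it fully; it counts as pressed from 0.004
- read_key_top (a point): centre of the top of the round grey key, 28 mm in diameter in a black housing, at the photometer's front right corner
- zero_key (a joint): travel of the square key downwards, in m: 0 up, 0.006 fully down; springs back; not to be pressed
- square_top (a point): centre of the top of the square grey key, 26 mm wide, 62 mm to the left of the round key
- small_beaker: small open glass beaker, 50 mm wide, 59 tall, standing on the photometer's top behind and right of the slot's right end. Origin: centre of its underside. A bystander, loose
- dark_stopper: dark rubber stopper, 28 mm wide, 22 tall, standing on the photometer's top near its left edge. Origin: centre of its underside. A bystander, loose
- flask: conical glass flask, 68 mm wide, 127 tall, on the worktop left of the photometer. Origin: centre of its underside. A bystander, loose
- beaker: glass beaker, 60 mm wide, 71 tall, on the worktop right of the photometer. Origin: centre of its underside. A bystander, loose
- white_bottle: white plastic bottle, 52 mm wide, 113 tall, on the worktop right of the photometer, towards the back. Origin: centre of its underside. A bystander, loose
- dish: shallow glass dish, 67 mm wide, 14 tall, on the worktop left of the photometer, towards the back. Origin: centre of its underside. A bystander, loose

How it is judged:
By the outcome, as a careful person would: the job done as asked, in the order asked, and still so for the second after the job is handed in, with the robot touching nothing.
It also fails if it takes over 48 s, if anything falls off the work surface, if the arm or the gripper's body presses on something with over 40 N, if the wrist force passes 120 N, or if a joint passes its speed limit or range.

ROBOT

A 6-joint arm with a two-finger parallel gripper is mounted at the origin on a cart in front of the work surface, level with it; the furniture and walls round the work are solid. World frame = base frame: x ahead of the robot, y to its left, z up, the work surface at z = 0. Lengths are in mm, angles in degrees, forces in N, time in s.
With the tool pointing down it reaches from about 350 to 925 mm from the base axis. Payload 6.4 kg.
Tool frame: the origin (TCP) lies at the very end of the fingers, on their centre line; the grasp point (between the pads) lies 19 mm behind it (pinch_z is the distance from the TCP to the grasp point, in mm); z points along the fingers, y is the line along which they close (so a half turn about z gives the same grasp; the last joint's range is limited). The gripper opens to 94 mm and grips with 3 to 60 N. Pads are 16 mm wide; open, the fingers measure 119 mm over their backs; the gripper's body (75 mm by 177 mm) begins 78 mm behind the grasp point.
Start: joints at [-73.631, 14.043, 89.255, -0, 76.702, -9.975], TCP at [288.456, -582.501, 205.455] pointing down, gripper open.
Joint ranges: [-179.41, 179.41], [-58.25, 129.5], [7.25, 145.43], [-54.29, 234.29], [11.92, 165.04], [-157.13, 157.13]. Speed limits (degrees/s): [147.25, 147.25, 180, 180, 180, 180].

INTERFACE

Orientations are given as a 3x3 rotation matrix whose columns are the frame's x, y, z axes.
In Python, from cell import movep, move_linear, move_j, command_gripper, pause, solve_ik, grab_frame, get_calibration, MotionError, job_done, read_clock, read_joint_positions, read_qvel, read_effort, read_position, read_tcp_rot, read_ft_force, read_wrist_torque, read_grip_width, read_grasp_force, pinch_z gives the robot as it stands. Calls block until the motion is done:
- movep(position, orientation): joint-space move of the TCP to a pose.
- move_linear(position, attitude=None, max_speed=150): straight line of the TCP; attitude=None keeps the orientation; max_speed is the mean speed in mm/s.
- move_j(angles): joint-space move.
- command_gripper(opening, newtons=None): finger opening in mm; newtons is the grip in N (None keeps the last); returns when the fingers have stopped.
- pause(seconds).
- solve_ik(position, orientation): joint angles nearest the present ones, or None.
- grab_frame(name): name is "scene" or "side" or "wrist"; returns (picture, depth): 420x560x3 uint8, blue, green, red; 420x560 float32, mm along the optical axis (not along the pixel's ray), 0 where there is no reading.
- get_calibration(name): a dict with "fx", "fy", "cx", "cy" (pixels), "R" (3x3) and "t" (3): a world point X has camera coordinates R X + t; the wrist camera has in their place "T_tool_cam" (4x4, takes a point from camera to tool coordinates, whose origin is the TCP and whose axes are the flange's). Camera axes: x right, y down, z forward; pixel columns grow to the right and rows downward; lengths in mm; the calibration is good to about 2 mm. The wrist camera is an equidistant fisheye: a pixel r from the principal point sees the ray r / f radians off the axis. A picture is of the moment at which its call begins: read the wrist's pose just before it. get_calibration takes no time and is no camera call.
A pose or a line that the arm cannot do raises MotionError and nothing moves.
- job_done(): hands the job in; it is judged then, once.
Readings, each from a call of its own:
- read_clock(): time.
- read_joint_positions(): joint angles.
- read_qvel(): joint speeds.
- read_effort(): joint torques, N m.
- read_position(): TCP position.
- read_tcp_rot(): TCP orientation.
- read_ft_force(): force on the tool from outside, world axes, zero at the start.
- read_wrist_torque(): the same for the moment, N m.
- read_grip_width(): finger opening in mm.
- read_grasp_force(): force on a finger pad.
Only numpy, scipy, OpenCV 4.12 (cv2) and the standard library are available. Lean on these libraries where they do the work, as an engineer would, in place of code of your own. Each camera call takes 0.05 s, during which the arm holds its last target. There are 200 camera calls.

## Working session

There is one attempt and no reset: what is moved stays moved. The work goes in short steps, each a Python script; the robot and the scene stay as the last script left them, time stands still between calls to the robot, and variables do not carry over. Pictures are saved under pics/ and viewed, at most 10 in all, crops included, and the job is handed in when it is done.

```bash
mkdir -p pics
python3 - <<'E'
from cell import *
import cv2,numpy as np
for n in ("scene","side"):
    p,d=grab_frame(n); cv2.imwrite(f"pics/{n}.png",p); np.save(f"pics/{n}_d.npy",d)
    print(n,get_calibration(n))
print(get_calibration("wrist"),read_clock(),pinch_z)
E
```

```text
scene {'fx': 484.2803607187244, 'fy': 484.2803607187244, 'cx': 280.99923221722764, 'cy': 212.95953032312443, 'R': array([[-0.77322854, -0.63356554,  0.02668973],
       [-0.27517384,  0.29731852, -0.91426531],
       [ 0.57131164, -0.71428034, -0.40423582]]), 't': array([ 501.81969174,  240.23736404, 1011.0929222 ])}
side {'fx': 387.31881343763996, 'fy': 387.31881343763996, 'cx': 276.78250132154335, 'cy': 212.54634516683652, 'R': array([[-0.90160403, -0.43219449, -0.01783508],
       [-0.2513709 ,  0.55704987, -0.79152265],
       [ 0.35202676, -0.70915679, -0.61087953]]), 't': array([539.81686569, 209.48770785, 781.03497884])}
{'fx': 325.19226210127806, 'fy': 325.19226210127806, 'cx': 280.95514235949196, 'cy': 209.93770761037706, 'T_tool_cam': array([[ 1.64979169e-04, -9.64460006e-01, -2.64228822e-01,
         7.74757780e+01],
       [ 9.99998290e-01,  6.45772903e-04, -1.73275288e-03,
         7.53892605e-01],
       [ 1.84180266e-03, -2.64228084e-01,  9.64458463e-01,
        -1.79952025e+02],
       [ 0.00000000e+00,  0.00000000e+00,  0.00000000e+00,
         1.00000000e+00]])} 0.1 18.8
```

View pics/scene.png

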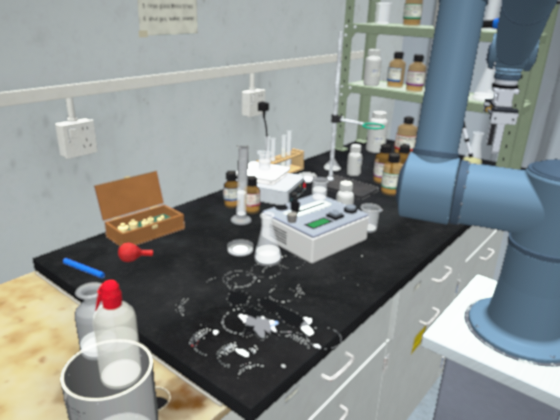

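View pics/side.png

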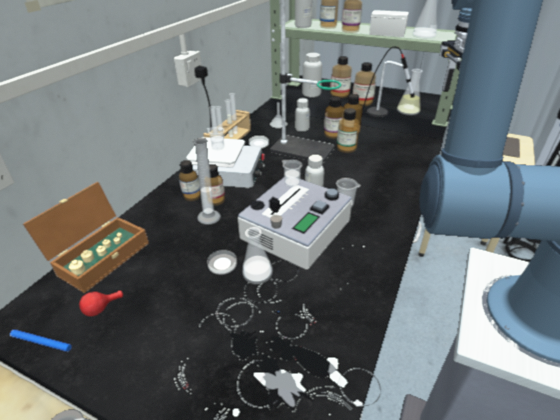

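The photometer is near (318,222) in the scene view and (297,220) in the side view. The tab is near (275,204) in the side view, and the keys lie to its right. I'll zoom in and cast rays onto its top.

```bash
cat > h.py <<'E'
import numpy as np,cv2
from cell import *
def cast(n,u,v,z):
    c=get_calibration(n);R,t=c["R"],c["t"];C=-R.T@t
    d=R.T@np.array([(u-c["cx"])/c["fx"],(v-c["cy"])/c["fy"],1]);return C+d*(z-C[2])/d[2]
def pose():return read_position(),read_tcp_rot()
def wcast(u,v,z,p,R):
    c=get_calibration("wrist");T=np.array(c["T_tool_cam"]);x=np.array([u-c["cx"],v-c["cy"]]);r=np.hypot(*x);a=r/c["fx"]
    d=np.r_[x/max(r,1e-9)*np.sin(a),np.cos(a)]
    C=np.array(R)@T[:3,3]+np.array(p);d=np.array(R)@T[:3,:3]@d;return C+d*(z-C[2])/d[2]
E
python3 - <<'E'
from h import *
p=cv2.imread("pics/side.png")
cv2.imwrite("pics/crop.png",cv2.resize(p[150:290,200:380],None,fx=4.2,fy=4.2,interpolation=cv2.INTER_CUBIC))
for u,v,z in [(297,182,85),(240,212,85),(352,203,85),(306,250,85),(297,220,85)]: print(u,v,cast("side",u,v,z).round())
E
```

```text
297 182 [ 600. -131.   85.]
240 212 [673.  46.  85.]
352 203 [439. -99.  85.]
306 250 [478. 104.  85.]
297 220 [536.  18.  85.]
```

View pics/crop.png

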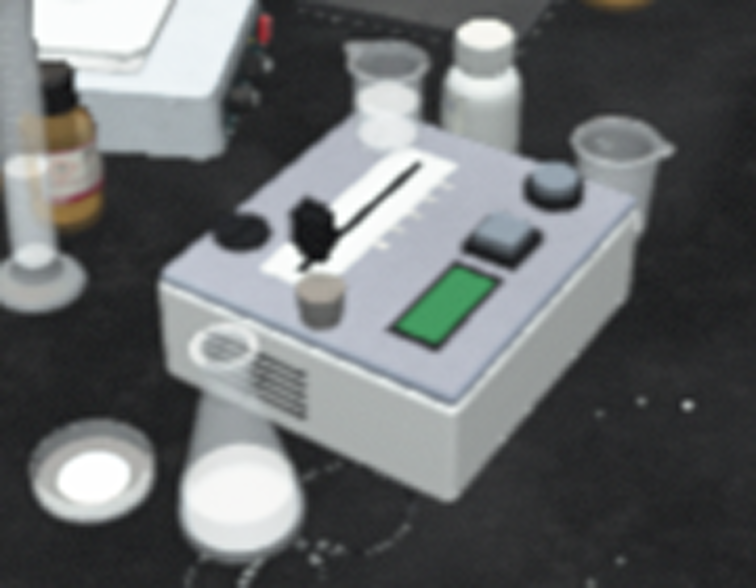

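Run:
```python
from h import *
f=lambda x,y,z:cast("side",200+x/4.2,150+y/4.2,z)[:2]
BL,FL,FR,BR=[f(*q,85) for q in [(163,280),(458,402),(636,208),(355,115)]]
print(BL,FL,FR,BR, [np.linalg.norm(a-b).round() for a,b in((BL,FL),(FL,FR),(FR,BR),(BR,BL))])
x=(BL-FL)+(BR-FR);x/=np.linalg.norm(x);y=(FL-FR)+(BL-BR);y/=np.linalg.norm(y)
print(np.degrees(np.arctan2(x[1],x[0])),np.degrees(np.arctan2(-y[0],y[1])))
a=(np.arctan2(x[1],x[0])+np.arctan2(-y[0],y[1]))/2
ex=np.array([np.cos(a),np.sin(a)]);ey=np.array([-ex[1],ex[0]]);c=(BL+FL+FR+BR)/4
print("c",c,np.degrees(a))
for n,u,v,z in [("tabtop",315,208,126),("stopbase",320,318,85),("round",555,178,95),("square",506,232,95),("slotR",420,165,85),("slotL",302,270,85)]:
    q=f(u,v,z);print(n,q.round(),((q-c)@ex).round(),((q-c)@ey).round())
z=np.array([0,0,-1.])
P=np.r_[c+ex*0+ey*20,260]
for s in(1,-1):
    X=np.r_[s*ex,0];R=np.c_[X,np.cross(z,X),z]; print(s,solve_ik(P,R))
```

```text
[666.72569708  63.12552362] [477.53252158  88.48192048] [ 444.73183654 -112.89022781] [ 639.8920416  -138.03925905] [np.float64(191.0), np.float64(204.0), np.float64(197.0), np.float64(203.0)]
-7.485983226885212 -8.426863117306155
c [557.2205242  -24.83051069] -7.9564231720956835
tabtop [593.  16.] 30.0 46.0
stopbase [571.  57.] 3.0 83.0
round [ 495. -109.] -50.0 -92.0
square [502. -46.] -52.0 -29.0
slotR [ 579. -102.] 33.0 -74.0
slotL [599.  23.] 35.0 53.0
1 [-1.21133027e+01 -4.33563247e-01  9.93180661e+01 -2.54444375e-14
  8.11154971e+01  8.58431204e+01]
-1 [-1.21133027e+01 -4.33563247e-01  9.93180661e+01 -2.54444375e-14
  8.11154971e+01 -9.41568796e+01]
```

```bash
cat >> h.py <<'E'
def frame(deg):
    a=np.radians(deg);ex=np.array([np.cos(a),np.sin(a),0]);return ex,np.array([-ex[1],ex[0],0])
def down(X):
    z=np.array([0,0,-1.]);return np.c_[X,np.cross(z,X),z]
E
python3 - <<'E'
from h import *
ex,ey=frame(-8);c=np.array([557,-25,0.])
command_gripper(0,20)
movep(c+ex*20+ey*85+[0,0,175],down(-ex))
p,R=pose(); im,d=grab_frame("wrist"); cv2.imwrite("pics/w1.png",im);np.savez("pics/w1.npz",p=p,R=R,d=d)
print(p,R,read_clock(),read_grip_width())
E
```

```text
[588.82491706  55.67232711 175.03992277] [[-9.90108014e-01  1.40307161e-01  1.46562719e-04]
 [ 1.40307141e-01  9.90108017e-01 -1.42122254e-04]
 [-1.65053693e-04 -1.20152586e-04 -9.99999979e-01]] 4.075 0.09213284350639611
```

View pics/w1.png

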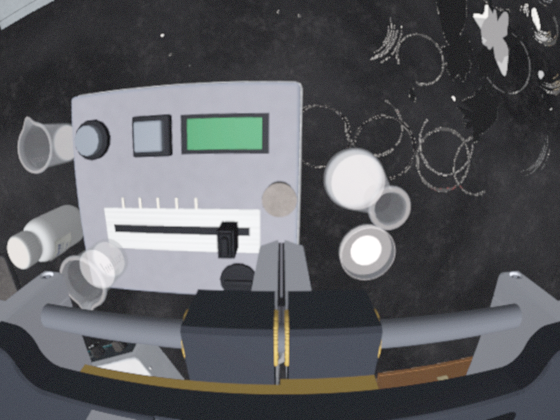

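The wrist view shows the five white marks near (124–196,202), the slot from (116,229) to (248,232), the tab at about (228,240), the round key at (93,140), and the stopper at (279,199). I'll crop in for exact pixels.

Run:
```python
from h import *
p=cv2.imread("pics/w1.png")
a=cv2.resize(p[190:270,100:260],None,fx=5,fy=5,interpolation=cv2.INTER_CUBIC)
b=cv2.resize(p[105:175,60:220],None,fx=2.7,fy=2.7,interpolation=cv2.INTER_CUBIC)
o=np.zeros((a.shape[0]+b.shape[0],800,3),np.uint8);o[:a.shape[0]]=a;o[a.shape[0]:,:b.shape[1]]=b
cv2.imwrite("pics/c2.png",o);print(b.shape)
f=np.load("pics/w1.npz");P,R=f["p"],f["R"]
for u,v,z in [(124,202,85),(141,202,85),(158,202,85),(175,202,85),(196,202,85),(116,229,85),(248,232,85),(93,140,97),(152,136,97),(279,199,107),(302,85,85),(300,180,85),(74,98,85)]: print(u,v,wcast(u,v,z,P,R).round(1))
g=f["d"];print(g[140,93],g[136,150],g[120,250],g[199,279],g[245,228],g[230,228])
```

```text
(189, 432, 3)
124 202 [558.7 -86.9  85. ]
141 202 [561.3 -69.1  85. ]
158 202 [563.8 -52.1  85. ]
175 202 [566.2 -35.8  85. ]
196 202 [569.1 -16.4  85. ]
116 229 [ 583.2 -103.4   85. ]
248 232 [602.5  24.5  85. ]
93 140 [496.5 -99.1  97. ]
152 136 [505.5 -40.4  97. ]
279 199 [571.7  56.7 107. ]
302 85 [484.3  88.   85. ]
300 180 [563.   75.7  85. ]
74 98 [ 451.1 -121.4   85. ]
245.96819 247.10443 259.18433 254.18059 246.55725 248.87965
```

View pics/c2.png

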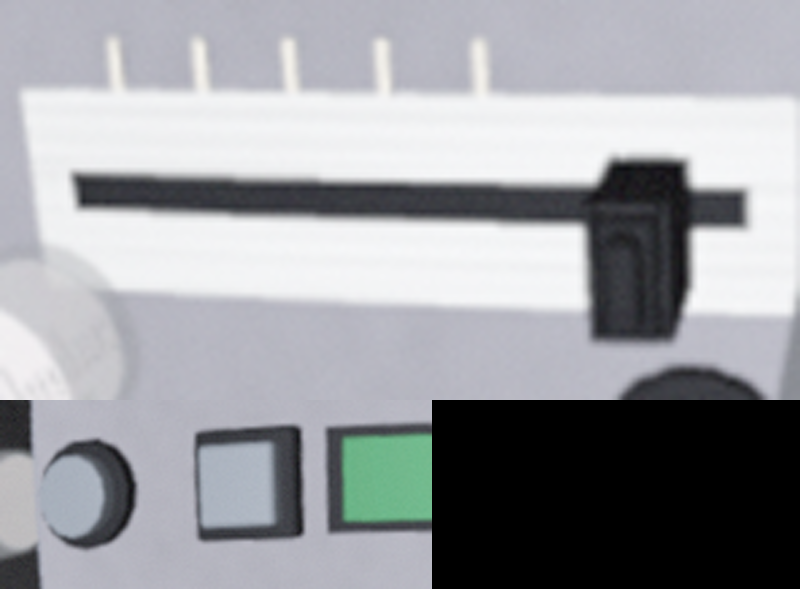

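Run:
```python
from h import *
f=np.load("pics/w1.npz");P,R,g=f["p"],f["R"],f["d"]
A=lambda x,y,z:wcast(100+x/5,190+y/5,z,P,R)
sR,sL=A(76,191,85),A(746,208,85)
m=np.array([A(x,65,85) for x in(115,202,290,382,481)])
ey=(sL-sR)/np.linalg.norm(sL-sR);ex=np.array([ey[1],-ey[0],0])
print("slot len",np.linalg.norm(sL-sR),"ang",np.degrees(np.arctan2(ex[1],ex[0])))
O=(sL+sR)/2-30*ex
L=lambda q:(((q-O)@ex).round(1),((q-O)@ey).round(1),q[2].round(1))
print("O",O);print("marks",[L(q) for q in m])
for n,x,y,z in[("baseL",612,160,93),("baseR",688,160,93),("topL",592,271,122),("topR",662,271,122),("topF",627,205,126),("topB",627,338,119)]:print(n,L(A(x,y,z)))
c=get_calibration("wrist");T=np.array(c["T_tool_cam"])
def dep(u,v):
    x=np.array([u-c["cx"],v-c["cy"]]);r=np.hypot(*x);a=r/c["fx"];d=np.r_[x/r*np.sin(a),np.cos(a)]
    d*=np.median(g[int(v)-1:int(v)+2,int(u)-1:int(u)+2])/d[2];return R@(T[:3,:3]@d+T[:3,3])+P
for n,u,v in[("round",87,141),("square",147.4,136.5),("gray",110,180),("gray2",250,170),("stopper",279,199),("tabtop",225.4,244)]:q=dep(u,v);print(n,q.round(1),L(q))
for z in(95,100,105):print(z,L(wcast(87,141,z,P,R)),L(wcast(147.4,136.5,z,P,R)))
```

```text
slot len 131.23653568016607 ang -8.780235974804466
O [562.65977285 -34.61157403  85.        ]
marks [(np.float64(5.0), np.float64(-53.5), np.float64(85.0)), (np.float64(4.9), np.float64(-35.0), np.float64(85.0)), (np.float64(4.8), np.float64(-17.2), np.float64(85.0)), (np.float64(4.6), np.float64(0.6), np.float64(85.0)), (np.float64(4.5), np.float64(19.1), np.float64(85.0))]
baseL (np.float64(19.0), np.float64(43.5), np.float64(93.0))
baseR (np.float64(18.8), np.float64(56.6), np.float64(93.0))
topL (np.float64(28.0), np.float64(44.9), np.float64(122.0))
topR (np.float64(27.7), np.float64(55.9), np.float64(122.0))
topF (np.float64(15.6), np.float64(51.6), np.float64(126.0))
topB (np.float64(40.5), np.float64(49.3), np.float64(119.0))
round [ 496.1 -103.8  100.1] (np.float64(-55.2), np.float64(-78.5), np.float64(100.1))
square [505.1 -43.  100.6] (np.float64(-55.5), np.float64(-17.1), np.float64(100.6))
gray [535.9 -96.2  85.6] (np.float64(-17.1), np.float64(-65.0), np.float64(85.6))
gray2 [548.6  35.3  85.2] (np.float64(-24.6), np.float64(66.9), np.float64(85.2))
stopper [571.5  56.7 107.7] (np.float64(-5.2), np.float64(91.6), np.float64(107.7))
tabtop [596.   12.1 126.7] (np.float64(25.8), np.float64(51.3), np.float64(126.7))
95 (np.float64(-55.0), np.float64(-81.9), np.float64(95.0)) (np.float64(-55.4), np.float64(-19.5), np.float64(95.0))
100 (np.float64(-55.2), np.float64(-78.6), np.float64(100.0)) (np.float64(-55.5), np.float64(-17.4), np.float64(100.0))
105 (np.float64(-55.4), np.float64(-75.2), np.float64(105.0)) (np.float64(-55.7), np.float64(-15.2), np.float64(105.0))
```

Every check agrees: the marks land at 19…−53.5, the slot comes out 131 mm long, the keys are 61 mm apart, and the tab's travel is about 6 mm. I'll descend left of the tab and push it through the first two clicks, logging force.

```bash
cat >> h.py <<'E'
EX,EY=frame(-8.6);OO=np.array([562.7,-34.6,0]);RD=down(-EX)
W=lambda x,y,z:OO+EX*x+EY*y+np.array([0,0,z])
def push(y0,y1,st,f0,stop=None):
    log=[];y=y0
    while y>y1:
        y-=st;move_linear(W(29,y,97),None,25);F=(np.array(read_ft_force())-f0)@EY;log.append((round(y,1),round(F,1)))
        if stop and stop(log):break
    print(log);return y
E
python3 - <<'E'
from h import *
move_linear(W(29,81,150),RD,120);move_linear(W(29,81,97),None,100)
pause(.1);f0=np.array(read_ft_force());np.save("pics/f0.npy",f0);print(f0,read_clock())
move_linear(W(29,54,97),None,50);print((np.array(read_ft_force())-f0)@EY)
push(54,21,1.5,f0);print(read_clock(),read_position())
im,d=grab_frame("wrist");cv2.imwrite("pics/w2.png",cv2.resize(im[180:300,80:320],None,fx=3,fy=3))
E
```

```text
[ 0.80414962 -0.75317976  0.03642517] 5.2833
2.9631114436934114
[(52.5, np.float64(3.5)), (51.0, np.float64(2.9)), (49.5, np.float64(0.5)), (48.0, np.float64(1.2)), (46.5, np.float64(1.3)), (45.0, np.float64(-0.6)), (43.5, np.float64(-0.7)), (42.0, np.float64(0.7)), (40.5, np.float64(1.1)), (39.0, np.float64(0.0)), (37.5, np.float64(0.6)), (36.0, np.float64(2.3)), (34.5, np.float64(4.5)), (33.0, np.float64(2.1)), (31.5, np.float64(0.8)), (30.0, np.float64(0.1)), (28.5, np.float64(1.1)), (27.0, np.float64(0.7)), (25.5, np.float64(0.3)), (24.0, np.float64(0.2)), (22.5, np.float64(0.7)), (21.0, np.float64(0.7))]
11.475 [594.52414829 -18.26817791  97.01263791]
```

View pics/w2.png

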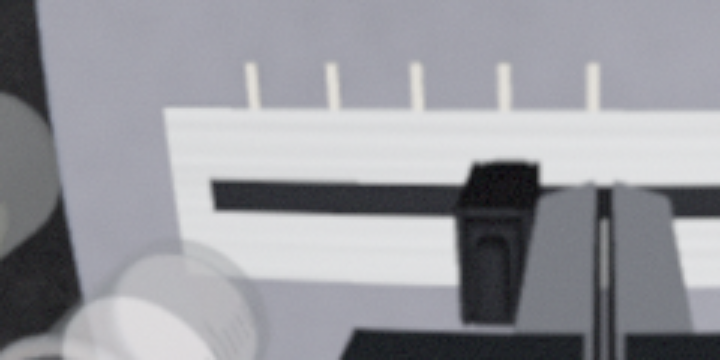

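The tab's base is at x≈505 in the crop, level with the second mark, and the force peaks at y≈52 and 34.5 fit that. The third snap should come near y≈15, so I'll push on in fine steps.

Run:
```python
from h import *
f0=np.load("pics/f0.npy")
def stop(l):
    return max(a[1] for a in l)>3 and l[-1][1]<1.2
y=push(21,12,1,f0,stop);print(y,read_clock())
move_linear(W(29,y+20,97),None,80);move_linear(W(29,y+25,150),None,120)
p,R=pose();im,d=grab_frame("wrist");cv2.imwrite("pics/w3full.png",im);np.savez("pics/w3.npz",p=p,R=R)
cv2.imwrite("pics/w3.png",cv2.resize(im[100:300,40:320],None,fx=2.8,fy=2.8));print(p,read_clock())
```

```text
[(20, np.float64(0.2)), (19, np.float64(1.5)), (18, np.float64(3.4)), (17, np.float64(6.5)), (16, np.float64(4.3)), (15, np.float64(2.9)), (14, np.float64(1.1))]
14 13.275
[ 5.96939070e+02 -4.53844971e-01  1.49703206e+02] 14.3167
```

View pics/w3.png

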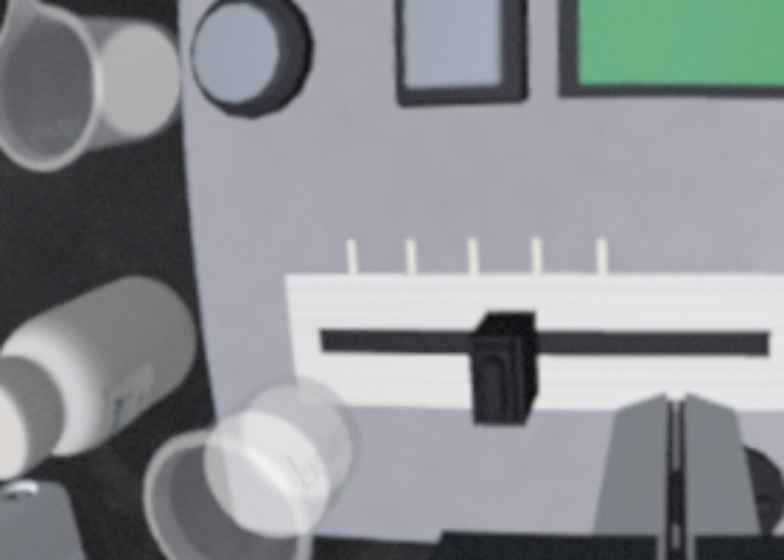

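Run:
```python
from h import *
f=np.load("pics/w3.npz");P,R=f["p"],f["R"]
A=lambda x,y,z:(lambda q:(((q-OO)@EX).round(1),((q-OO)@EY).round(1)))(wcast(40+x/2.8,100+y/2.8,z,P,R))
print([A(x,257,85) for x in(352,410,473,536,602)])
print("base",A(487,313,93),A(537,313,93),"top",A(472,380,124),A(522,380,124),"round",A(236,52,100))
```

```text
[(np.float64(4.4), np.float64(-53.4)), (np.float64(4.7), np.float64(-35.8)), (np.float64(4.8), np.float64(-17.3)), (np.float64(5.0), np.float64(0.6)), (np.float64(5.1), np.float64(19.0))]
base (np.float64(18.8), np.float64(-12.4)) (np.float64(18.8), np.float64(1.5)) top (np.float64(27.1), np.float64(-10.5)) (np.float64(27.0), np.float64(2.0)) round (np.float64(-55.9), np.float64(-79.1))
```

The tab's centre measures y≈−5 (travel about 61 mm). It is still on the near side of the third ridge and has not snapped, because the force peaks partway up the climb. The finger-to-tab offset is 19 mm, so I'll push on to travel of about 67.5 and check.

Run:
```python
from h import *
f0=np.load("pics/f0.npy")
move_linear(W(29,34,97),None,120);move_linear(W(29,17,97),None,60)
push(17,8,1,f0);print(read_clock())
move_linear(W(29,28,97),None,80);move_linear(W(29,39,150),None,120)
p,R=pose();im,d=grab_frame("wrist");np.savez("pics/w4.npz",p=p,R=R)
cv2.imwrite("pics/w4.png",cv2.resize(im[100:300,40:320],None,fx=2.8,fy=2.8));print(p,read_clock())
```

```text
[(16, np.float64(0.9)), (15, np.float64(-0.3)), (14, np.float64(-0.1)), (13, np.float64(1.5)), (12, np.float64(0.9)), (11, np.float64(0.5)), (10, np.float64(0.2)), (9, np.float64(0.6)), (8, np.float64(1.1))]
17.5917
[ 5.96942170e+02 -4.62572987e-01  1.49674611e+02] 18.6417
```

View pics/w4.png

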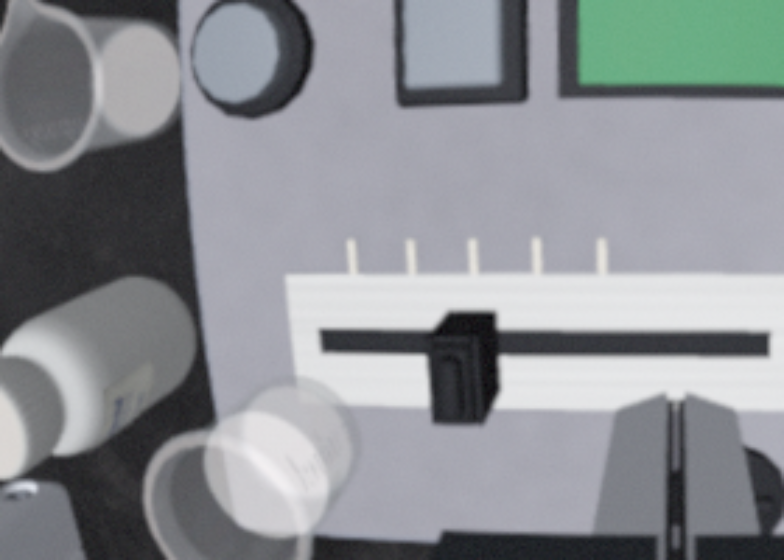

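The tab's base centre (x≈472) now lines up with the third mark (x≈473), so it is in the third notch. Next is the round key.

Run:
```python
from h import *
x,y=-55.5,-79
move_linear(W(x,y,150),None,150);move_linear(W(x,y,108),None,100);pause(.1)
f0=np.array(read_ft_force())[2];z=105;log=[]
while z>91:
    z-=.7;move_linear(W(x,y,z),None,20);F=read_ft_force()[2]-f0;log.append((round(z,1),round(float(F),1)))
    if F>10:break
pause(.2);print(log,read_position(),read_ft_force()[2]-f0)
im,_=grab_frame("wrist");cv2.imwrite("pics/w5.png",cv2.resize(im[80:280,40:320],None,fx=2.8,fy=2.8))
move_linear(W(x,y,150),None,60);print(read_clock())
```

```text
[(104.3, -0.3), (103.6, 0.2), (102.9, 0.4), (102.2, 0.9), (101.5, 0.4), (100.8, 0.3), (100.1, 1.7), (99.4, 1.7), (98.7, 1.9), (98.0, 2.1), (97.3, 3.2), (96.6, 3.5), (95.9, 4.3), (95.2, 4.6), (94.5, 4.7), (93.8, 6.7), (93.1, 11.5)] [ 496.21349716 -104.51274274   94.10079677] 10.61703855052561
26.1083
```

The force rises from about 100 mm, reaches about 5 N at 94.5, then hits a hard stop, which matches a full 6 mm press. I'll back off and take a final look.

Run:
```python
from h import *
movep(W(29,40,170),RD);pause(.2)
im,d=grab_frame("wrist");cv2.imwrite("pics/w6.png",im);print(read_clock(),read_ft_force())
```

```text
27.0 [0.42496933 1.06360636 0.60447836]
```

View pics/w6.png

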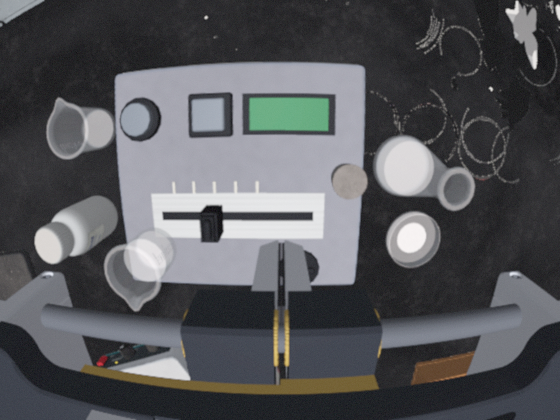

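The tab's base (x≈213) is at the third mark (x≈214), the round key at (138,119) is up again, and the glassware, stopper and bottle are where they stood. I'm handing the job in.

```bash
python3 -c "from cell import *;print(job_done())"
```

```text
the job is handed in; nothing more can be done
None
```

The filter tab is in the third notch, the round key was then pressed fully down and came back up, the square key and everything else were left alone, and the job was handed in at about 27 s of the 48 s allowed.

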